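# Send the drill-jig board home and lock it with its keeper

### The arm

A 6-joint arm with a two-finger parallel gripper is mounted at the origin on a cart in front of the work surface, level with it; the furniture and walls round the work are solid. World frame = base frame: x ahead of the robot, y to its left, z up, the work surface at z = 0. Lengths are in m, angles in rad, forces in N, time in s.
With the tool pointing down it reaches from about 0.425 to 0.95 m from the base axis. Payload 3.5 kg.
Tool frame: the origin (TCP) lies on the centre line of the jaws, within the pads' length; the fingertips stand 17 mm ahead of it and the grasp point (between the pads) lies 2 mm behind it; z points along the fingers, y is the line along which they close (so a half turn about z gives the same grasp; the last joint's range is limited). The gripper opens to 85 mm and grips with 20 to 120 N. Pads are 22 mm wide; open, the fingers measure 114 mm over their backs; the gripper's body (76 mm by 85 mm) begins 54 mm behind the grasp point. The pads swing forward as they close: fully open they stand 13 mm farther back than shut.
Start: joints at [1.174, 0.286, 1.577, -0, 1.279, -0.15], TCP at [0.165, 0.655, 0.248] pointing down, gripper open.
Joint ranges: [-2.77, 2.77], [-0.9, 2.22], [0.21, 2.48], [-1.53, 4.67], [0.24, 2.81], [-2.84, 2.84]. Speed limits (rad/s): [2.79, 2.79, 3.14, 3.14, 3.14, 3.14].

### API

Orientations are given as a unit quaternion [w, x, y, z].
In Python, from workcell import sensors, capture, ticket, regions_of, mark_of gives the robot as it stands.
- The arm moves only by the shell command python3 -m pendant 'ROWS' [FORCE]. ROWS is JSON, a list of rows, each a list of 7 numbers: the turn, a rotation vector about the tool's x, y, z in rad, then the shift along the tool's x, y, z in mm, then the finger opening in mm, from 0 to 85.4. A call has 1 to 20 rows; each row is the pose to reach, as a shift and turn from the pose commanded when the call began, along the tool's axes at that moment; what a row does not reach only later rows make up. A row lasts 1/10 s, in which the tool goes at most 50 mm and 8.59 degrees, less where a joint would pass 70% of its speed; a pose out of reach is approached as far as the arm can. A call with a gripper value outside its range is refused whole. The fingers move at their own pace and stop on an object; FORCE is the grip in N (left out, the last holds). Time passes only in rows, so rows that repeat a pose let the fingers close. It gives the time, the measured TCP pose, the force, the opening and the grip force at its end, in the units of the state.
- sensors.read_state(): the state, without advancing time (a new reading comes with each control period).
- capture(name): name is "scene" or "top" or "wrist"; returns a dict with "frame" (480x640x3 uint8, red, green, blue), "mtx" (3x3 intrinsics, pixels), "eye" and "rotation" of the camera in the world. Camera axes: x right, y up, looking along -z (the intrinsics and any distortion apply to the point x, -y, -z); pixel columns grow to the right and rows downward; lengths in m; the calibration is good to about 2 mm. A picture is of the moment at which its call begins. There is no depth.
- ticket.hand_in(): hands the job in; it is judged then, once.
Trained networks look in a picture, given as the dict that the camera call returned (one of the last four; its "shot" number tells which), for a name from the list of things; names that differ only in an ending like _2 or _b are one class to them, and where a whole thing is asked for, a point or a joint stands for the part that bears it (a point fixed in the world has none). Each returns a list of dicts, best first, with "p" (0 to 1); they miss things now and then, are a little off and sometimes report something else, mostly with a low value. They report only what shows in the picture. A call takes as long as a camera call.
- regions_of(query, picture): "pixels" (480x640 bool, what is visible of it) and "centre" ([column, row] in pixels, amid what is visible of it).
- mark_of(query, picture): "centre" ([column, row] in pixels: a listed point, or the origin of a listed thing).
The state is a dict: "clock": time; "qpos": joint angles; "joint_velocities": joint speeds; "tau": joint torques, N m; "ee_pos": TCP position; "tcp_rot": TCP orientation; "ft_force": force on the tool from outside, world axes, zero at the start; "ft_torque": the same for the moment, N m; "grip_width": finger opening in m; "gripper_force": force on a finger pad.
Only numpy, scipy, OpenCV 4.12 (cv2) and the standard library are available. Lean on these libraries where they do the work, as an engineer would, in place of code of your own. Each camera call takes 0.05 s, during which the arm holds its last target. There are 200 camera calls.

### The job

Push the sliding board of the drill jig along its rails by the black bar at its back until it drops down into the notches of the rails, with the tube under the drill bush. Then push the black post of the red keeper round as far as it goes, so that the keeper's catch lies across the back corner of the board and holds it down. Use the fingertips only to push: lift nothing, do not touch the tube, and leave the other things on the bench where they are.

Things in the scene. Friction and masses are not known exactly. Their poses are not given: they have to be found in the camera images.
- drill_jig: Drill jig fixed to the bench: green bed plate 355 x 166 x 8 mm, two steel rails, guide strips, grey bridge. Origin: on the bench surface midway between the rails, exactly below the spot where the middle of the board's back edge is when the board is home. x: along the rails, the way the board is pushed; y: to the left of that; z up. Lies at varied places and angles.
- home_notch (a point): Middle between the two rear notches, level with the rail tops (28 mm above the bench), 20 mm ahead of the jig's origin. The notches are 6 mm deep and 12 mm long; the board's four 8 mm feet drop into theirs together, at one place only. Beyond them the rails go on, so a fast shove can carry the board past. The rails are 66 mm apart with only the bed between them; nothing stands behind the board.
- drill_bush (a point): Top of the brass drill bush, 112 mm above the bench, on the bridge at x = 90 mm of the jig. The bridge is 26 mm thick along x, its beam from 92 mm up, its legs at y = +-62 to 71 mm. The dark guide strips beside the board run the length of the rails at y = +-57 to 62 mm, their tops 40 mm above the bench.
- slide_board: Sliding board: loose aluminium plate 150 (x) x 110 (y) x 12 mm on four feet, 0.5 to 0.8 kg, between the guides with 1.5 mm play a side. Origin: underside of the plate, middle of its back edge; axes as the jig's. Origin 36 mm above the bench while sliding, 30 mm when home, then within 3 mm of the jig's origin in x. Starts 60 to 110 mm behind home; takes about 3 to 8 N to slide.
- push_bar (a point): Centre of the back face of the black push bar on the board's back edge: bar 50 mm wide (y), 12 mm thick (x), 25 mm high, so its top is 12.5 mm above this point. Its back face is flush with the board's back edge. This point is 60.5 mm above the bench while the board slides, 54.5 mm when home.
- keeper (a joint): Angle of the red keeper, rad: 0 = open, catch along the jig's +x outside the right-hand guide; grows anticlockwise seen from above to a stop at 1.57 = closed, catch pointing to the jig's +y over the back corner of the board. Starts at 0 to 0.2; stays where it is left; 0.5 to 1 N at the post turns it. The catch passes 2 mm above the board when home, and hits the board's side when it is not.
- keeper_pivot (a point): The keeper's upright pivot axis at the top face of its lever, 50 mm above the bench, at x = 12, y = -74 mm of the jig. The red lever is 6 mm thick and 16 mm wide; the catch reaches 46 mm from the axis.
- keeper_post (a point): Middle of the keeper's black finger post: upright cylinder 14 mm across, from 50 to 82 mm above the bench (this point at 66 mm), 55 mm from the pivot on the side away from the catch. Open, it lies toward the jig's -x from the pivot; closing takes it round by 90 degrees to the jig's -y, outside the jig.
- tube: Brown square tube offcut 90 x 30 x 30 mm, lying loose along the board in a nest of low strips, centred 90 mm ahead of the board's back edge; origin under its middle, on the plate; y along its length. Its top is 72 mm above the bench when the board is home. It rides with the board and is not to be touched.
- brown_bottle: Bystander: brown glass bottle, 60 mm across, 223 mm tall, upright; origin under its middle.
- die_grinder: Bystander: grey and yellow air die grinder lying down, 175 x 42 x 42 mm; origin under its middle.
- tape_measure: Bystander: grey tape measure standing on edge, 80 x 35 x 64 mm; origin under its middle.
- ball_hammer: Bystander: ball-peen hammer lying down, 244 x 74 x 25 mm; origin under its middle.
- paint_marker: Bystander: white and yellow paint marker lying down, 138 mm long, 16 mm across; origin under its middle.
- gasket_cards: Bystander: grey stack of cut gaskets, 131 x 69 x 7 mm; origin under its middle.

How it is judged:
On the way, in this order (a step that is already met when the one before it is completed fails the run):
1. the board has dropped into the notches while the keeper is still open (z of slide_board in the frame of drill_jig below 0.0325 m and x of slide_board in the frame of drill_jig between -0.006 and 0.006 m and angle between slide_board's own z axis and vertical below 0.02 rad and value of joint keeper below 0.6 rad), for 0.2 s.
2. the keeper is closed over the dropped board (z of slide_board in the frame of drill_jig below 0.0325 m and x of slide_board in the frame of drill_jig between -0.006 and 0.006 m and angle between slide_board's own z axis and vertical below 0.02 rad and value of joint keeper above 1.4 rad), for 0.2 s.
At the end, for the whole second after the job is handed in: The board lies level in the notches (its origin less than 32.5 mm above the bench and within 6 mm of the jig's origin along the rails), at rest; the keeper is closed (over 1.4 of its 1.57 rad); the tube lies flat in its nest on the board (all of step 2 and linear speed of slide_board below 0.01 m/s and z of tube in the frame of slide_board below 0.016 m and x of tube in the frame of slide_board between 0.085 and 0.095 m and angle between tube's own z axis and vertical below 0.04 rad); the robot touches nothing.
It fails at once if the board is lifted off its rails or tipped (z of slide_board in the frame of drill_jig above 0.044 m or angle between slide_board's own z axis and vertical above 0.12 rad).
It fails at once if the tube is touched by the robot (contact force between any of the fingers, the arm and tube above 0.5 N).
It fails at once if a bystander is moved by more than 15 mm (distance of any of brown_bottle, die_grinder, tape_measure, ball_hammer, paint_marker, gasket_cards from where it was at the start of the episode above 0.015 m).
It also fails if it takes over 45 s, if anything falls off the work surface, if the arm or the gripper's body presses on something with over 40 N, if the wrist force passes 120 N, or if a joint passes its speed limit or range.

## Working session

There is one attempt and no reset: what is moved stays moved. The work goes in short steps, Python scripts to look and compute and a shell command to move; the robot and the scene stay as the last step left them, time stands still between calls to the robot, and variables do not carry over. Pictures are saved under pics/ and viewed, at most 10 in all, crops included, and the job is handed in when it is done.

```bash
ls; mkdir -p pics
cat > h.py <<'E'
import numpy as np, cv2
from workcell import sensors, capture, ticket, regions_of, mark_of
from scipy.spatial.transform import Rotation as R
def ray(c,uv):
    m=c["mtx"]; d=np.array([(uv[0]-m[0][2])/m[0][0],-(uv[1]-m[1][2])/m[1][1],-1.0])
    return np.array(c["eye"]),np.array(c["rotation"])@d/np.linalg.norm(d)
def atz(c,uv,z):
    e,d=ray(c,uv); return e+d*(z-e[2])/d[2]
def tri(obs):
    A=np.zeros((3,3));b=np.zeros(3)
    for c,uv in obs:
        e,d=ray(c,uv);P=np.eye(3)-np.outer(d,d);A+=P;b+=P@e
    return np.linalg.solve(A,b)
def save(c,n): cv2.imwrite("pics/"+n,c["frame"][:,:,::-1])
E
cat > a.py <<'E'
from h import *
np.set_printoptions(precision=4,suppress=True)
cs={n:capture(n) for n in("scene","top")}
print([ (k,v.keys()) for k,v in cs.items()][0])
Z=dict(push_bar=.0605,keeper_pivot=.05,keeper_post=.066,drill_bush=.112,home_notch=.028,drill_jig=0,slide_board=.036)
for q in Z:
    o=[]
    for n,c in cs.items():
        r=mark_of(q,c)
        if r: print(q,n,r[0]["p"],np.array(r[0]["centre"]),atz(c,r[0]["centre"],Z[q])); o.append((c,r[0]["centre"]))
    if len(o)==2: print("   tri",tri(o))
for q in"brown_bottle die_grinder tape_measure ball_hammer paint_marker gasket_cards".split():
    r=mark_of(q,cs["top"])
    if r: print(q,r[0]["p"],atz(cs["top"],r[0]["centre"],0))
im=np.hstack([cs[n]["frame"] for n in cs]); 
for n in cs: save(cs[n],n+"0.png")
s=sensors.read_state(); print(s["clock"],s["ee_pos"],s["tcp_rot"])
E
python3 a.py
```

```text
pics
('scene', dict_keys(['frame', 'mtx', 'eye', 'rotation', 'shot']))Traceback (most recent call last):
  File "a.py", line 10, in <module>
    if r: print(q,n,r[0]["p"],np.array(r[0]["centre"]),atz(c,r[0]["centre"],Z[q])); o.append((c,r[0]["centre"]))
                                                       ~~~^^^^^^^^^^^^^^^^^^^^^^^
  File "h.py", line 8, in atz
    e,d=ray(c,uv); return e+d*(z-e[2])/d[2]
        ~~~^^^^^^
  File "h.py", line 6, in ray
    return np.array(c["eye"]),np.array(c["rotation"])@d/np.linalg.norm(d)
                              ~~~~~~~~~~~~~~~~~~~~~~~^~
ValueError: matmul: Input operand 1 has a mismatch in its core dimension 0, with gufunc signature (n?,k),(k,m?)->(n?,m?) (size 3 is different from 4)
```

Rotation is a quaternion.

```bash
sed -i 's/np.array(c\["rotation"\])@d/R.from_quat(np.roll(c["rotation"],-1)).as_matrix()@d/' h.py; python3 a.py
```

```text
('scene', dict_keys(['frame', 'mtx', 'eye', 'rotation', 'shot']))
push_bar scene 0.6 [296.  276.2] [0.4745 0.133  0.0605]
push_bar top 0.89 [317.5 287.5] [0.4681 0.1329 0.0605]
   tri [0.4682 0.1315 0.0709]
keeper_pivot scene 0.55 [298.7 237.5] [0.5814 0.1801 0.05  ]
keeper_pivot top 0.71 [300.1 241.6] [0.5761 0.1747 0.05  ]
   tri [0.5729 0.1748 0.0654]
keeper_post scene 0.77 [314.  250.2] [0.5552 0.1245 0.066 ]
keeper_post top 0.73 [318.7 251.3] [0.551  0.1313 0.066 ]
   tri [0.554  0.1282 0.0633]
drill_bush scene 0.83 [254.9 221.4] [0.5422 0.2769 0.112 ]
drill_bush top 0.65 [252.7 249.2] [0.5453 0.2783 0.112 ]
   tri [0.5461 0.2793 0.1056]
home_notch scene 0.26 [311.3 248.8] [0.577  0.1431 0.028 ]
slide_board scene 0.68 [298.  282.2] [0.4735 0.1282 0.036 ]
slide_board top 0.76 [317.6 288.2] [0.4694 0.1324 0.036 ]
   tri [0.4712 0.1301 0.0368]
brown_bottle 0.83 [ 0.5679 -0.2082  0.    ]
die_grinder 0.68 [ 0.6425 -0.0651  0.    ]
tape_measure 0.78 [0.7587 0.234  0.    ]
ball_hammer 0.57 [ 0.384  -0.0638  0.    ]
paint_marker 0.72 [0.7122 0.069  0.    ]
gasket_cards 0.83 [0.6276 0.4807 0.    ]
1.25 [0.1649 0.6545 0.2483] [0.     0.1231 0.9924 0.    ]
```

View pics/top0.png

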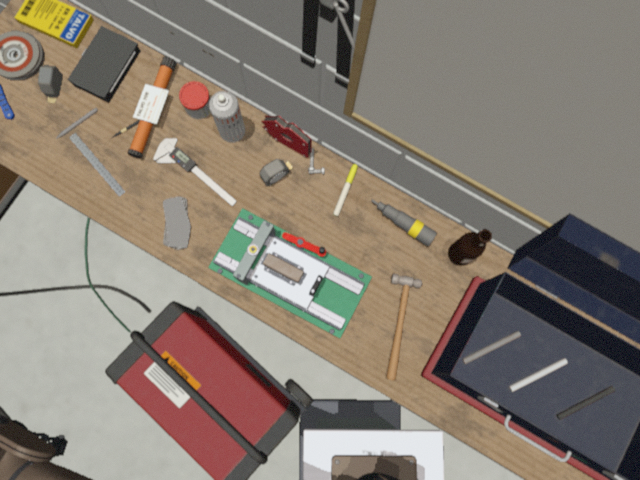

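View pics/scene0.png

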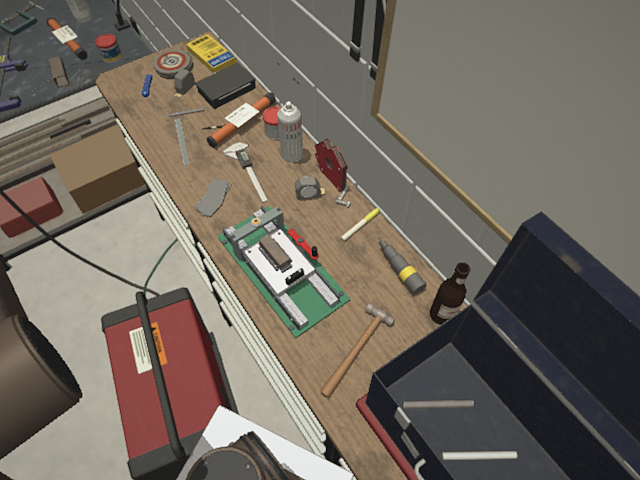

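The top view shows the jig's board with its bar at about (317,287), the red keeper at (305,245) with its post at (320,251), and the bridge at (252,250). The scene view agrees: the jig x axis points about 62° in world and the board has about 76 mm to travel. The hammer lies to the right, clear of the work.

I'll move above it with tool x set along jig x and the fingers closed.

```bash
python3 -m pendant '[[0,0,1.81,-447,-412,0,0],[0,0,1.81,-447,-412,0,0],[0,0,1.81,-447,-412,0,0],[0,0,1.81,-447,-412,0,0],[0,0,1.81,-447,-412,0,0],[0,0,1.81,-447,-412,0,0],[0,0,1.81,-447,-412,0,0],[0,0,1.81,-447,-412,0,0],[0,0,1.81,-447,-412,0,0],[0,0,1.81,-447,-412,0,0],[0,0,1.81,-447,-412,0,0],[0,0,1.81,-447,-412,0,0],[0,0,1.81,-447,-412,0,0],[0,0,1.81,-447,-412,0,0],[0,0,1.81,-447,-412,0,0],[0,0,1.81,-447,-412,0,0],[0,0,1.81,-447,-412,0,0]]'
cat > b.py <<'E'
from h import *
import sys
np.set_printoptions(precision=4,suppress=True)
Z=dict(push_bar=.0605,keeper_pivot=.05,keeper_post=.066,drill_bush=.112,home_notch=.028,slide_board=.036)
cs={n:capture(n) for n in("wrist","top","scene")}
P={}
for q in Z:
    o=[]
    for n,c in cs.items():
        r=mark_of(q,c)
        if r and r[0]["p"]>.4: print(q,n,r[0]["p"],np.array(r[0]["centre"]),atz(c,r[0]["centre"],Z[q])); o.append((c,r[0]["centre"]))
    if len(o)>1: P[q]=tri(o); print("   tri",P[q])
save(cs["wrist"],sys.argv[1])
s=sensors.read_state(); print(s["clock"],s["ee_pos"],R.from_quat(np.roll(s["tcp_rot"],-1)).as_matrix(),s["qpos"],s["ft_force"],s["grip_width"])
E
python3 b.py w1.png
```

```text
clock: 2.95
ee_pos: [0.497, 0.1472, 0.2483]
tcp_rot: [-0.0, 0.856, 0.517, 0.0]
ft_force: [-0.5, 0.3, 0.8]
grip_width: 0.0001
gripper_force: 0.0
push_bar wrist 0.59 [294.1 247.7] [0.4679 0.1288 0.0605]
push_bar top 0.8 [317.6 285.4] [0.473  0.1327 0.0605]
push_bar scene 0.72 [298.5 274.9] [0.4802 0.1292 0.0605]
   tri [0.4722 0.1302 0.0715]
keeper_pivot wrist 0.88 [378.1 144.2] [0.5766 0.1756 0.05  ]
keeper_pivot scene 0.84 [299.2 238.4] [0.5795 0.1778 0.05  ]
   tri [0.576  0.1761 0.0557]
keeper_post wrist 0.56 [380.  209.6] [0.5527 0.1262 0.066 ]
keeper_post scene 0.6 [312.7 248.9] [0.5572 0.129  0.066 ]
   tri [0.5529 0.1275 0.0726]
drill_bush wrist 0.98 [284.4  30.7] [0.5439 0.2761 0.112 ]
drill_bush top 0.69 [253.9 248.6] [0.5467 0.2757 0.112 ]
drill_bush scene 0.83 [254.  219.4] [0.5464 0.2818 0.112 ]
   tri [0.5436 0.2759 0.1196]
home_notch wrist 0.61 [380.9 212.7] [0.5548 0.1121 0.028 ]
slide_board wrist 0.89 [294.4 237.1] [0.4684 0.1316 0.036 ]
slide_board scene 0.82 [296.7 283.9] [0.4681 0.1289 0.036 ]
   tri [0.4685 0.1303 0.0336]
4.0 [0.4977 0.1458 0.2483] [[ 0.4671  0.8842  0.    ]
 [ 0.8842 -0.4671 -0.    ]
 [-0.      0.     -1.    ]] [ 0.0892 -0.062   1.9568 -0.      1.2468  0.5752] [ 0.7294 -0.0375 -0.1826] -0.00020310727608370695
```

View pics/w1.png

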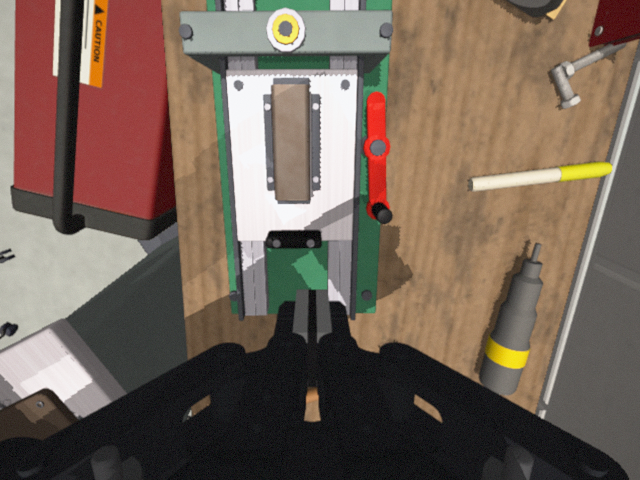

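The wrist view shows the bar at (295,240), the post at (381,213), the pivot at (378,146) and the bush at (285,30). The keeper is open, and the jig yaw is about 63°. I'll go behind the bar and then down.

```bash
python3 -m pendant '[[0,0,-0.02,-30,-8,0,0],[0,0,-0.02,-57,-16,0,0],[0,0,-0.02,-57,-16,40,0],[0,0,-0.02,-57,-16,90,0],[0,0,-0.02,-57,-16,135,0],[0,0,-0.02,-57,-16,165,0],[0,0,-0.02,-57,-16,179,0],[0,0,-0.02,-57,-16,179,0],[0,0,-0.02,-57,-16,179,0],[0,0,-0.02,-57,-16,179,0]]'; python3 b.py w2.png
```

```text
clock: 5.0
ee_pos: [0.4582, 0.1029, 0.0709]
tcp_rot: [0.001, 0.851, 0.525, 0.001]
ft_force: [0.0, 0.3, 0.4]
grip_width: 0.0
gripper_force: 0.0
push_bar wrist 0.66 [309.  247.7] [0.4703 0.1303 0.0605]
push_bar top 0.75 [314.4 287.2] [0.4687 0.14   0.0605]
push_bar scene 0.63 [293.9 276.7] [0.4712 0.1369 0.0605]
   tri [0.4693 0.1359 0.0666]
keeper_pivot wrist 0.73 [515.5   8.8] [0.5753 0.1743 0.05  ]
keeper_pivot top 0.69 [299.7 239.3] [0.5816 0.1758 0.05  ]
   tri [0.5849 0.1754 0.0331]
keeper_post wrist 0.81 [522.8 167.5] [0.5536 0.1244 0.066 ]
keeper_post top 0.59 [319.4 250.3] [0.5534 0.1297 0.066 ]
   tri [0.5504 0.1288 0.0756]
drill_bush top 0.77 [255.4 248.8] [0.5463 0.2724 0.112 ]
drill_bush scene 0.72 [296.4 274.8] [0.4537 0.119  0.112 ]
   tri [ 0.6492  0.2814 -0.3421]
slide_board top 0.69 [318.2 288.1] [0.4696 0.131  0.036 ]
slide_board scene 0.46 [299.3 279.7] [0.481  0.1284 0.036 ]
   tri [0.4708 0.1277 0.0512]
6.05 [0.4569 0.1029 0.0693] [[ 0.4494  0.8933 -0.0001]
 [ 0.8933 -0.4494  0.    ]
 [-0.     -0.0001 -1.    ]] [0.0044 0.0662 2.1956 0.     0.8799 0.4704] [0.1956 0.2452 1.2717] 9.644330465187256e-05
```

View pics/w2.png

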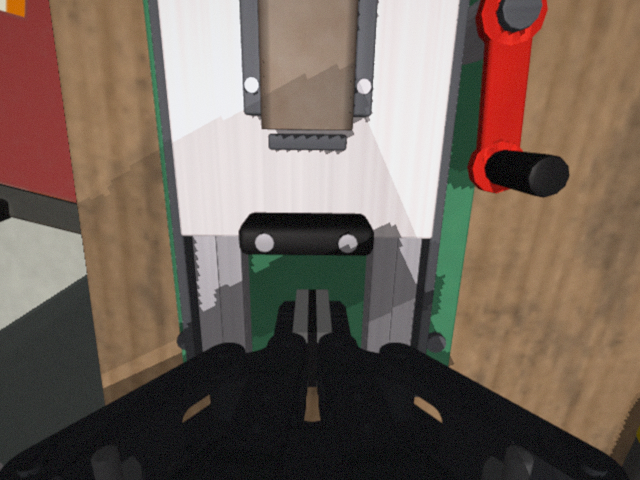

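Fingers are centred behind the bar at (307,235), with about 19 mm of gap. I'll push most of the way gently.

```bash
python3 -m pendant '[[0,0,0,7,0,0,0],[0,0,0,14,0,0,0],[0,0,0,19,0,0,0],[0,0,0,23,0,0,0],[0,0,0,27,0,0,0],[0,0,0,31,0,0,0],[0,0,0,35,0,0,0],[0,0,0,39,0,0,0],[0,0,0,43,0,0,0],[0,0,0,47,0,0,0],[0,0,0,51,0,0,0],[0,0,0,55,0,0,0],[0,0,0,59,0,0,0],[0,0,0,63,0,0,0],[0,0,0,67,0,0,0],[0,0,0,70,0,0,0],[0,0,0,73,0,0,0],[0,0,0,75,0,0,0],[0,0,0,75,0,0,0]]'; python3 b.py w3.png
```

```text
clock: 7.95
ee_pos: [0.4898, 0.1684, 0.0694]
tcp_rot: [0.001, 0.851, 0.526, -0.003]
ft_force: [-4.0, -7.0, 5.4]
grip_width: -0.0003
gripper_force: 4.4
push_bar wrist 0.62 [310.1 291.9] [0.4938 0.1789 0.0605]
push_bar scene 0.68 [280.2 259.2] [0.4999 0.1889 0.0605]
   tri [0.4954 0.1844 0.0714]
keeper_pivot wrist 0.63 [490.4 209.2] [0.5748 0.1746 0.05  ]
keeper_pivot top 0.83 [301.6 243.6] [0.5714 0.1711 0.05  ]
keeper_pivot scene 0.74 [297.8 238.2] [0.5785 0.1812 0.05  ]
   tri [0.5713 0.1757 0.0594]
keeper_post wrist 0.97 [494.7 348.3] [0.5522 0.1238 0.066 ]
keeper_post scene 0.65 [312.8 249.4] [0.556  0.1281 0.066 ]
   tri [0.5523 0.127  0.0705]
drill_bush top 0.73 [250.4 249.1] [0.5455 0.2834 0.112 ]
drill_bush scene 0.56 [284.4 268.2] [0.4572 0.1515 0.112 ]
   tri [ 0.633   0.3008 -0.2869]
home_notch scene 0.74 [276.  256.7] [0.518  0.2129 0.028 ]
slide_board wrist 0.64 [308.8 271.8] [0.4925 0.178  0.036 ]
slide_board top 0.74 [347.2 192. ] [0.7016 0.0645 0.036 ]
slide_board scene 0.84 [283.6 266.5] [0.4973 0.1799 0.036 ]
   tri [0.5517 0.1457 0.1019]
9.0 [0.4898 0.1684 0.0694] [[ 0.4477  0.8942 -0.0037]
 [ 0.8942 -0.4477 -0.0045]
 [-0.0057 -0.0013 -1.    ]] [ 0.1369  0.1727  2.0758 -0.005   0.8974  0.6043] [-4.0425 -7.3491  4.4846] 0.00012040142658298371
```

View pics/w3.png

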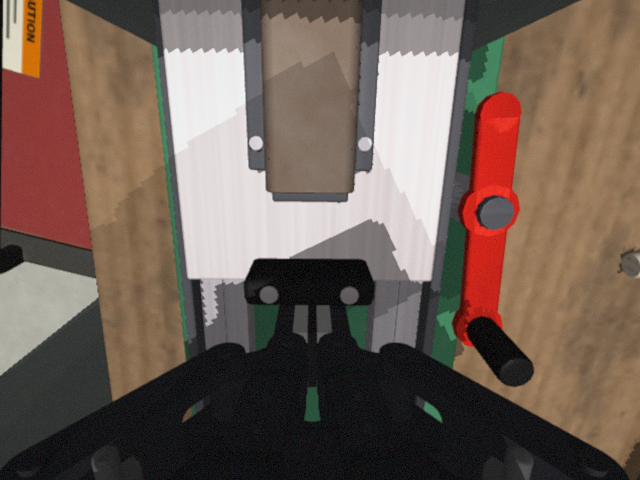

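The bar, at (310,280), is in contact with about 8 N and 20 mm left to go. I'll creep on, checking often.

```bash
cat > f.py <<'E'
from h import *
np.set_printoptions(precision=4,suppress=True)
c=capture("wrist"); s=sensors.read_state()
for q in("slide_board","push_bar"):
    r=mark_of(q,c); print(q,r and (r[0]["p"],np.array(r[0]["centre"])))
u=np.array([.449,.893]);f=np.array(s["ft_force"])
print(s["clock"],s["ee_pos"],"jigx",(np.array(s["ee_pos"])[:2]-[.5033,.1964])@u,"F",f,f[:2]@u)
save(c,"last.png")
E
python3 -m pendant '[[0,0,0,2,0,0,0],[0,0,0,4,0,0,0],[0,0,0,6,0,0,0],[0,0,0,8,0,0,0],[0,0,0,10,0,0,0],[0,0,0,12,0,0,0],[0,0,0,13.5,0,0,0],[0,0,0,15,0,0,0],[0,0,0,15,0,0,0]]'; python3 f.py
```

```text
clock: 9.9
ee_pos: [0.4965, 0.1817, 0.0694]
tcp_rot: [0.001, 0.851, 0.526, -0.003]
ft_force: [-3.8, -8.5, 6.0]
grip_width: -0.0005
gripper_force: 4.6
slide_board (0.85, array([311.1, 270. ]))
push_bar (0.83, array([309.4, 294.2]))
9.95 [0.4965 0.1816 0.0694] jigx -0.01623728971548766 F [-4.4819 -7.5232  5.2665] -8.730540191941218
```

```bash
python3 -m pendant '[[0,0,0,1,0,0,0],[0,0,0,2,0,0,0],[0,0,0,2,0,0,0]]'; python3 f.py
```

```text
clock: 10.35
ee_pos: [0.4984, 0.1855, 0.0693]
tcp_rot: [-0.0, 0.851, 0.525, 0.0]
ft_force: [0.3, 0.9, -0.9]
grip_width: -0.0001
gripper_force: 0.0
slide_board (0.98, array([314.7, 262.5]))
push_bar (0.67, array([311.4, 284.7]))
10.4 [0.4984 0.1855 0.0693] jigx -0.011884357157907904 F [-0.1331  0.1677  0.2033] 0.08997631506505388
```

View pics/last.png

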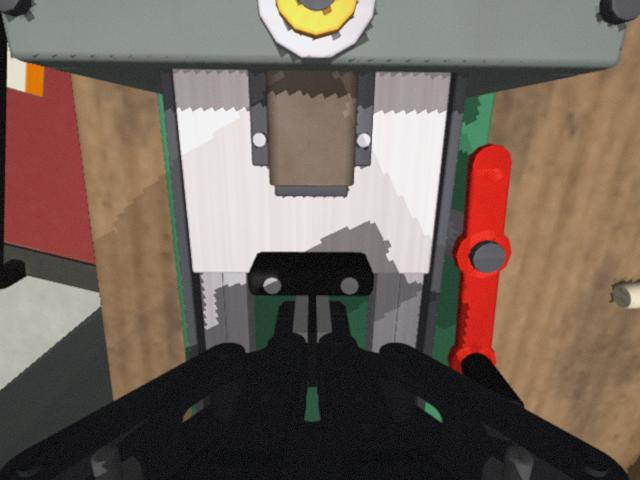

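The board has dropped: the force fell to zero, it stepped forward, and its plate edge sits lower at (310,270). Now I'll back off and place the closed fingers inside the post.

```bash
python3 -m pendant '[[0,0,0,-10,0,0,0],[0,0,0,-31,0,-4,0],[0,0,0,-31,20,-4,0],[0,0,0,-31,42,-4,0],[0,0,0,-31,42,-4,0],[0,0,0,-31,42,-4,0]]'; sed -i 's/("slide_board","push_bar")/("slide_board","push_bar","keeper_post","keeper_pivot")/' f.py; python3 f.py
```

```text
clock: 11.1
ee_pos: [0.5214, 0.1382, 0.0731]
tcp_rot: [-0.0, 0.851, 0.524, -0.0]
ft_force: [-0.4, 0.2, -0.2]
grip_width: 0.0002
gripper_force: 0.0
slide_board (0.62, array([224.9, 197.2]))
push_bar (0.74, array([211.4, 210.5]))
keeper_post (0.7, array([395.6, 315.4]))
keeper_pivot (0.83, array([391.2, 175.2]))
11.15 [0.5209 0.1385 0.0729] jigx -0.04383078490679737 F [ 0.7617 -0.1664  0.0702] 0.19340928189701279
```

View pics/last.png

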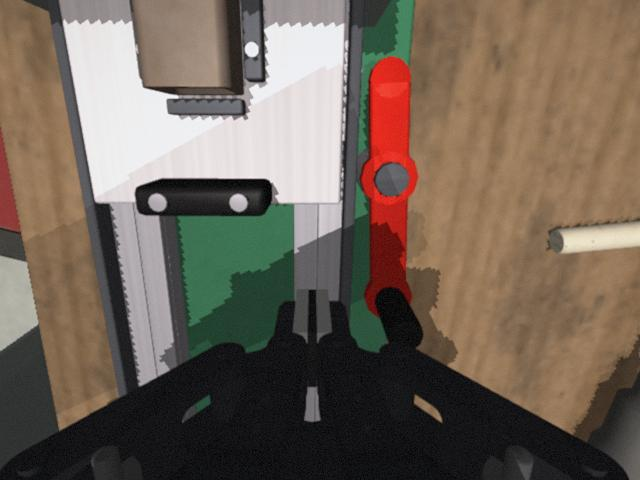

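The keeper post is at about (397,310), and the board's edge sits 12 mm behind the pivot axis, as it should when home. Now I'll sweep the post round, turning the tool with the keeper.

```bash
python3 -m pendant '[[0,0,0,0.5,6,0,0],[0,0,0,1,11.5,0,0],[0,0,-0.1,-0.4,17,0,0],[0,0,-0.2,-1.6,22.8,0,0],[0,0,-0.3,-2.2,28.6,0,0],[0,0,-0.4,-2.1,34.5,0,0],[0,0,-0.5,-1.6,40.3,0,0],[0,0,-0.6,-0.4,46,0,0],[0,0,-0.7,1.4,51.6,0,0],[0,0,-0.8,3.6,57,0,0],[0,0,-0.9,6.4,62.2,0,0],[0,0,-1.0,9.8,67,0,0],[0,0,-1.1,13.5,71.4,0,0],[0,0,-1.2,17.7,75.5,0,0],[0,0,-1.3,22.3,79.1,0,0],[0,0,-1.4,27.2,82.3,0,0],[0,0,-1.5,32.5,85,0,0],[0,0,-1.57,36,86.5,0,0],[0,0,-1.57,37,86.5,0,0],[0,0,-1.57,37,86.5,0,0]]'; python3 f.py
```

```text
clock: 13.35
ee_pos: [0.6151, 0.1307, 0.0731]
tcp_rot: [-0.002, 0.231, 0.973, -0.002]
ft_force: [-4.4, -6.3, 3.1]
grip_width: -0.0001
gripper_force: 3.6
slide_board []
push_bar []
keeper_post (0.72, array([363. , 317.6]))
keeper_pivot (0.56, array([360.4, 181.4]))
13.4 [0.6151 0.1307 0.0731] jigx -0.008448770188676407 F [-3.3433 -5.7643  2.909 ] -6.648711277402695
```

View pics/last.png

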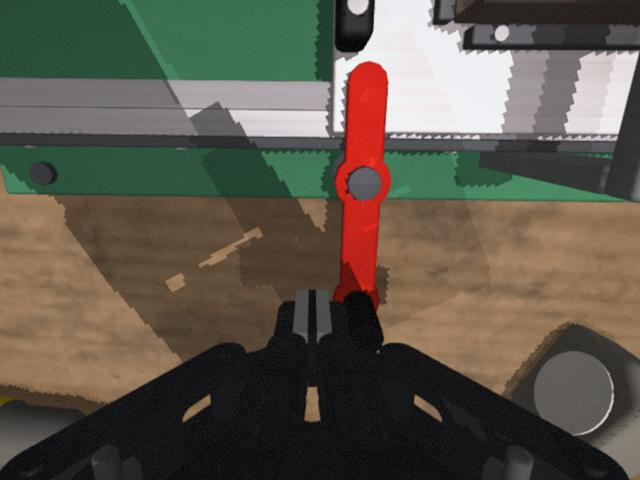

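The catch lies across the board's back corner at (368,90), and the post stands against the stop with 6.6 N. I'll back away, rise and check.

```bash
python3 -m pendant '[[0,0,0,0,-8,0,0],[0,0,0,0,-25,0,0],[0,0,0,0,-30,-40,0],[0,0,0,-25,-30,-90,0],[0,0,0,-25,-30,-130,0],[0,0,0,-25,-30,-150,0],[0,0,0,-25,-30,-150,0],[0,0,0,-25,-30,-150,0]]'; python3 f.py
python3 - <<'E'
from h import *
c=capture("scene"); f=c["frame"][190:320,190:390][:,:,::-1]; cv2.imwrite("pics/s2.png",cv2.resize(f,None,fx=4,fy=4,interpolation=2))
E
```

```text
clock: 14.4
ee_pos: [0.6241, 0.0941, 0.2229]
tcp_rot: [-0.0, 0.232, 0.973, 0.0]
ft_force: [0.4, 0.3, -0.2]
grip_width: 0.0003
gripper_force: 0.0
slide_board (0.68, array([355.8,  34.3]))
push_bar (0.67, array([325.5, 294.6]))
keeper_post (0.92, array([370.8, 195. ]))
keeper_pivot (0.76, array([374.1, 122.4]))
14.45 [0.6234 0.0942 0.2214] jigx -0.03731541103270709 F [ 0.839  -0.1625 -0.1869] 0.2315738916341774
```

View pics/last.png

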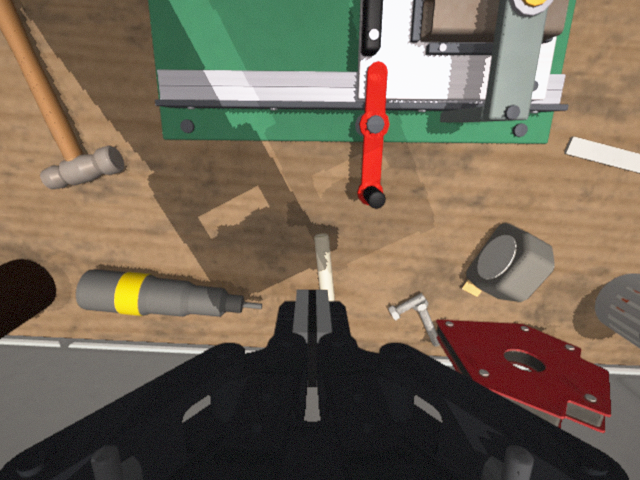

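View pics/s2.png

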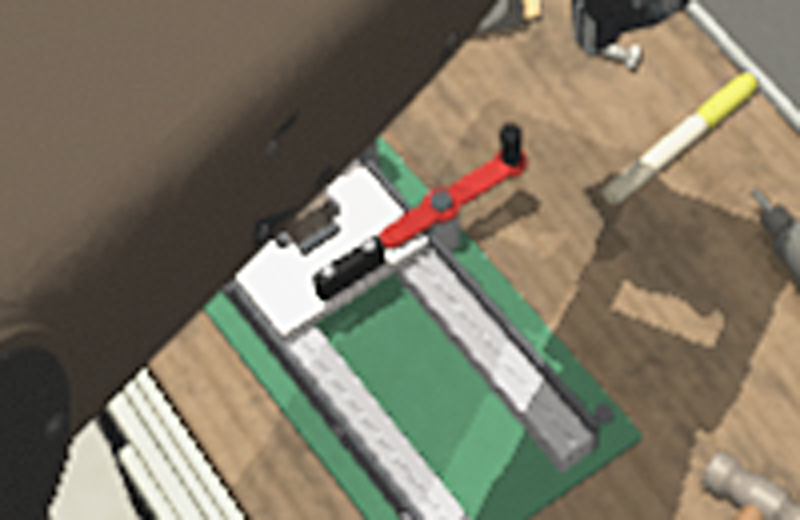

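The keeper is closed across the board's back corner in both views: the catch is at (377,75) in the wrist picture. The board sits down in place, nothing on the bench has moved and the arm is clear.

```bash
python3 -c "
from workcell import ticket
print(ticket.hand_in())"
```

```text
the job is handed in; nothing more can be done
None
```

The board dropped into the notches, the keeper is closed over its back corner, and the job is handed in at about 14.5 s; the hand-in returned no verdict.

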